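Fuel can under the chafing pan

TASK

The foil pan in the wire chafing rack has no fuel under it yet: bring the unlit fuel can in its holder in through an open long side of the rack, over the bottom wire and under the pan, and stand it flat on the table beneath the middle of the pan with the holder's handle pointing straight out to that long side. Keep the can upright all the way, and do not shove or tip the rack with its full pan, nor disturb the pepper shaker, the serving spoon and the marker pen.

Things in the scene. Friction and masses are not known exactly. Their poses are not given: they have to be found in the camera images.
- fuel_can (a point): Middle of the loose fuel can, 30 mm above its flat underside: a steel cup 78 mm wide, 34 mm high, holds a blue and brass tin 69 mm wide, up to 62 mm (wick stub to 70 mm). One rigid piece with its handle, about 0.22 kg. z axis up; x axis points from handle to can, the handle runs out level along -x. The can is too wide to pinch; held by the handle it pulls about 0.2 N m to one side: grip firmly.
- handle_grip (a point): Grasp point on the holder's straight, level black handle: 112 mm from the can's axis along -x, 40 mm above the table; axes as fuel_can. The bar is 14 mm wide (y), 18 mm high (31 to 49 mm up), and runs from 61 to 131 mm from the can's axis. Under the pan's rim a vertical tool will not fit: take the handle with the tool leaning back towards the handle's end by 35 to 45 degrees.
- rack: Wire chafing rack with a full half-size foil pan, one loose piece, about 3.2 kg, that slides if pushed. Origin on the table under the middle of the pan, z up, x the short way: the two open long sides face -x and +x, are alike and either will do; y the long way. Wires 6 mm thick. The bottom wire ring lies on the table (top 6 mm up), 264 mm (x) by 324 mm (y); inside it is bare table.
- pan_underside (a point): Middle of the pan's flat underside, 138 mm above the table, straight above the rack's origin, axes as the rack's. The underside is 206 mm (x) by 266 mm (y); the sides flare out to the rim, 270 by 330 mm, which is 198 to 211 mm up. Lid and the spoon on it reach 235 mm up.
- side_opening (a point): Middle of the opening in the rack's long side that faces its -x, 132 mm from the rack's middle and 72 mm up, axes as the rack's. The opening is 224 mm wide between upright wires at y = -115 and +115 mm, from the bottom wire (top 6 mm up) to the pan. The +x side has the same. At the rack's ends wire loops stick out to y = -189 and +189 mm, 217 mm up.
- pepper_shaker: Bystander: squat pepper shaker, grey with a steel top, 46 mm across, 85 mm high, standing; origin at the middle of its underside.
- serving_spoon: Bystander: black serving spoon, 270 mm long, 55 mm wide at the bowl, 17 mm high, lying on the table; origin under its middle, x along it to the bowl.
- marker_pen: Bystander: black marker pen with a grey cap, 137 mm long, 18 mm thick, lying on the table; origin under its middle, x along it to the cap.

How it is judged:
At the end, for the whole second after the job is handed in: The can stands flat on the table (upright within 3 degrees) under the pan, its axis within 25 mm (the short way) and 30 mm (the long way) of the middle of the pan, with the handle pointing out to a long side within 20 degrees of square (x of fuel_can in the frame of rack between -0.025 and 0.025 m and y of fuel_can in the frame of rack between -0.03 and 0.03 m and height (world z) of fuel_can between 0.026 and 0.034 m and angle between fuel_can's own z axis and vertical below 0.06 rad and angle between the x axis of fuel_can and the x axis of rack, either way round below 0.35 rad); the robot touches nothing.
It fails at once if the rack with its full pan is shoved more than 15 mm or tipped more than 5 degrees (distance of rack from where it was at the start of the episode above 0.015 m or angle between rack's own z axis and vertical above 0.087 rad).
It fails at once if the fuel can is tipped more than 35 degrees (angle between fuel_can's own z axis and vertical above 0.61 rad).
It fails at once if the pepper shaker is knocked (moved 30 mm or tipped 25 degrees) (distance of pepper_shaker from where it was at the start of the episode above 0.03 m or angle between pepper_shaker's own z axis and vertical above 0.44 rad).
It fails at once if the serving spoon or the marker pen is moved more than 30 mm (distance of any of serving_spoon, marker_pen from where it was at the start of the episode above 0.03 m).
It also fails if it takes over 40 s, if anything falls off the work surface, if the arm or the gripper's body presses on something with over 40 N, if the wrist force passes 120 N, or if a joint passes its speed limit or range.

ROBOT

A 7-joint arm with a two-finger parallel gripper is mounted at the origin on the work surface. World frame = base frame: x ahead of the robot, y to its left, z up, the work surface at z = 0. Lengths are in m, angles in rad, forces in N, time in s.
With the tool pointing down it reaches from about 0.4 to 0.925 m from the base axis. Payload 5.6 kg.
Tool frame: the origin (TCP) lies on the centre line of the jaws, within the pads' length; the fingertips stand 25 mm ahead of it and the grasp point (between the pads) lies 6 mm ahead of it; z points along the fingers, y is the line along which they close (so a half turn about z gives the same grasp; the last joint's range is limited). The gripper opens to 85 mm and grips with 20 to 120 N. Pads are 22 mm wide; open, the fingers measure 114 mm over their backs; the gripper's body (76 mm by 85 mm) begins 54 mm behind the grasp point. The pads swing forward as they close: fully open they stand 13 mm farther back than shut.
Start: joints at [-1.272, 0.468, -0.012, 1.603, 0.006, 1.071, -0.056], TCP at [0.218, 0.612, 0.256] pointing down, gripper open.
Joint ranges: [-2.53, 2.53], [-0.31, 2.02], [-1.57, 1.55], [0.28, 2.44], [-1.29, 4.43], [0.15, 1.84], [-2.92, 2.92]. Speed limits (rad/s): [2.57, 2.57, 3.14, 3.14, 3.14, 3.14, 3.14].

INTERFACE

Orientations are given as a rotation vector (axis times angle).
In Python, from bench import manip gives the robot as it stands. Calls block until the motion is done:
- manip.reach(position, orientation): joint-space move of the TCP to a pose.
- manip.move_straight(position, feed=0.15, ori=None, contact_N=None): straight line of the TCP; ori=None keeps the orientation; feed is the mean speed in m/s. With contact_N (N) it stops when the force on the tool has changed by that much, and returns True; else False.
- manip.set_joints(angles): joint-space move.
- manip.open_gripper() and manip.close_gripper(grasp_force=None): open the fingers fully, or close them until they stop; grasp_force is the grip in N (None keeps the last).
- manip.sleep(seconds).
- manip.inverse_kinematics(position, orientation): joint angles nearest the present ones, or None.
- manip.state(): the state.
- manip.camera(name): name is "side" or "top"; returns a dict with "color" (420x560x3 uint8, red, green, blue), "range_z" (420x560 float32, m along the optical axis (not along the pixel's ray), 0 where there is no reading), "intrinsics" (3x3 intrinsics, pixels), "distortion" ([k1, k2, p1, p2, k3] as OpenCV has them; the pictures are not rectified), "R" (3x3) and "t" (3): a world point X has camera coordinates R X + t. Camera axes: x right, y down, z forward; pixel columns grow to the right and rows downward; lengths in m; the calibration is good to about 2 mm. A picture is of the moment at which its call begins.
A pose or a line that the arm cannot do raises manip.MotionError and nothing moves.
- manip.sign_off(): hands the job in; it is judged then, once.
The state is a dict: "time_s": time; "qpos": joint angles; "dq": joint speeds; "joint_torque": joint torques, N m; "eef_pos": TCP position; "orientation": TCP orientation; "wrist_force": force on the tool from outside, world axes, zero at the start; "torque": the same for the moment, N m; "grip_width": finger opening in m; "finger_force": force on a finger pad.
Only numpy, scipy, OpenCV 4.12 (cv2) and the standard library are available. Lean on these libraries where they do the work, as an engineer would, in place of code of your own. Each camera call takes 0.05 s, during which the arm holds its last target. There are 200 camera calls.

## Working session

There is one attempt and no reset: what is moved stays moved. The work goes in short steps, each a Python script; the robot and the scene stay as the last script left them, time stands still between calls to the robot, and variables do not carry over. Pictures are saved under pics/ and viewed, at most 10 in all, crops included, and the job is handed in when it is done.

```bash
mkdir -p pics; ls; cat > h.py <<'E'
import numpy as np, cv2
from bench import manip
def cloud(c):
    K,d=np.array(c["intrinsics"]),np.array(c["distortion"]);h,w=c["range_z"].shape
    u,v=np.meshgrid(np.arange(w),np.arange(h))
    n=cv2.undistortPoints(np.stack([u,v],-1).reshape(-1,1,2).astype(np.float64),K,d).reshape(h,w,2)
    z=c["range_z"].astype(float)
    P=np.dstack([n*z[...,None],z])
    W=(P-np.array(c["t"]))@np.array(c["R"])
    W[z==0]=np.nan
    return W
def snap(n):
    c=manip.camera(n); return c,cloud(c)
E
python3 - <<'E'
from h import *
for n in ("top","side"):
    c,W=snap(n); cv2.imwrite(f"pics/{n}0.png",c["color"][...,::-1]); np.savez(f"{n}0.npz",c=c["color"],W=W)
    print(n,-np.array(c["R"]).T@c["t"],np.isnan(W[...,0]).mean())
s=manip.state();print(s["orientation"],s["time_s"])
E
```

```text
pics
top [ 0.46891809 -0.12314511  1.06634596] 0.004238945578231293
side [ 0.48746939 -1.16634267  0.79863172] 0.100671768707483
[-5.34448394e-01 -3.09562794e+00  2.50711147e-03] 0.1
```

View pics/top0.png

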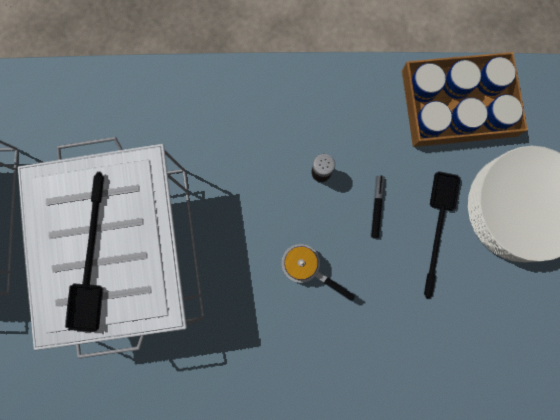

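View pics/side0.png

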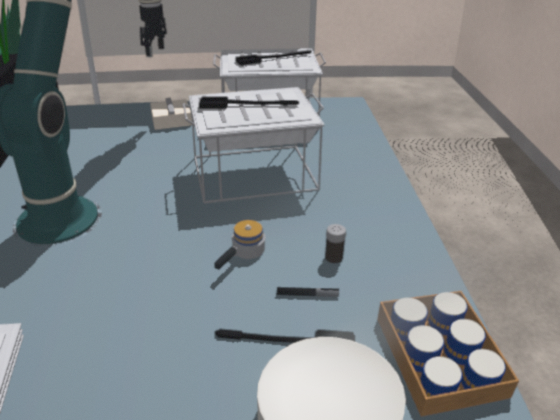

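The top view shows the rack at left (rim corners near (20,163), (165,147), (183,328), (35,345)). The can is at (301,263) with its handle out to (352,297). The shaker is at (323,167), the pen at (378,207) and the spoon at (438,235). The rack's open long side faces the can (-y). A second rack stands in the background.

```bash
python3 - <<'E'
from h import *
D=np.load("top0.npz");W=D["W"];c=D["c"].astype(int);S=np.load("side0.npz")
# rim of pan: height 0.18-0.24, minAreaRect in world xy
m=(W[...,2]>.185)&(W[...,2]<.24)
n,l,st,ce=cv2.connectedComponentsWithStats(m.astype(np.uint8))
for i in range(1,n):
    if st[i,4]>150:
        p=W[l==i]; print("rim",st[i],cv2.minAreaRect(p[:,:2].astype(np.float32)),p[:,2].max())
# erode to drop wire handles
me=cv2.morphologyEx(m.astype(np.uint8),cv2.MORPH_OPEN,np.ones((15,15)))
n,l,st,ce=cv2.connectedComponentsWithStats(me)
for i in range(1,n):
    p=W[l==i]; print("rim opened",st[i],cv2.minAreaRect(p[:,:2].astype(np.float32)))
# tin top: orange
r,g,b=c[...,0],c[...,1],c[...,2]
o=(r>g+40)&(g>b+40); o[:220]=0
p=W[o];p=p[~np.isnan(p[:,0])];print("tin top",o.sum(),cv2.minEnclosingCircle(p[:,:2].astype(np.float32)),np.median(p,0))
# handle by height
m=(W[...,2]>.035)&(W[...,2]<.056);m[:260]=0;m[:,:322]=0;m[320:]=0;m[:,370:]=0
m&=(c.max(2)<70)
p=W[m];print("handle",m.sum(),np.median(p,0),cv2.minAreaRect(p[:,:2].astype(np.float32)),p[:,2].min(),p[:,2].max())
for nm,(u0,v0,u1,v1) in dict(shaker=(305,145,345,190),pen=(365,170,392,242),spoon=(420,165,465,300)).items():
    q=W[v0:v1,u0:u1].reshape(-1,3);q=q[q[:,2]>.008];print(nm,np.nanmedian(q,0),q.min(0),q.max(0))
print("table z",np.nanmedian(W[380:,300:500,2]))
# side view: bodies beyond rack
V=S["W"]
for uv in((270,60),(250,110),(170,112),(185,118)):print(uv,V[uv[1],uv[0]])
E
```

```text
rim [   18   137   168   222 28510] ((0.5277320742607117, 0.20490500330924988), (0.3787294030189514, 0.2733534872531891), 8.04186725616455) 0.23254578794423822
rim opened [   20   151   165   189 25132] ((0.5282341241836548, 0.20464324951171875), (0.3343387842178345, 0.2724445164203644), 8.051487922668457)
tin top 723 ((0.5002818703651428, -0.15669198334217072), 0.032258596271276474) [ 0.50099986 -0.15580963  0.06205509]
handle 237 [ 0.44590601 -0.23699238  0.04858308] ((0.4457431137561798, -0.23676522076129913), (0.07041116058826447, 0.013914603739976883), 55.89854049682617) 0.043373490737012826 0.05461077737379713
shaker [ 0.69288203 -0.20358722  0.08366487] [ 0.67661144 -0.22665701  0.00897147] [ 0.72092362 -0.18341514  0.08969997]
pen [ 0.61982571 -0.32567368  0.01676493] [ 0.55462432 -0.33991483  0.00824409] [ 0.68836222 -0.31031106  0.02391188]
spoon [ 0.59281914 -0.45464689  0.01284048] [ 0.424146   -0.50980493  0.00800101] [ 0.69930146 -0.4214851   0.02105289]
table z 0.0005810693145066197
(270, 60) [0.60420095 0.60249239 0.21121883]
(250, 110) [0.5221201  0.18485395 0.21015325]
(170, 112) [0.25771345 0.53563233 0.05873269]
(185, 118) [0.35052334 0.12458478 0.21911754]
```

Sizes and heights agree with the given ones (rim 0.334×0.272, tin top at 0.062, handle top at 0.049, 70×14 mm). Next I check the IK for all waypoints, then grasp.

```bash
cat >> h.py <<'E'
from scipy.spatial.transform import Rotation as Ro
LEAN=np.radians(40)
def pose(can_xy,yaw,lift=0,back=0,flip=1):
    """TCP pose to hold the handle of a can at can_xy/yaw, lifted, backed off along the tool"""
    x=np.array([np.cos(yaw),np.sin(yaw),0]);z=np.sin(LEAN)*x-np.cos(LEAN)*np.array([0,0,1])
    y=flip*np.array([-x[1],x[0],0]);R=np.column_stack([np.cross(y,z),y,z])
    g=np.r_[can_xy,0.040+lift]-.112*x
    return g-(.006+back)*z, Ro.from_matrix(R).as_rotvec()
CAN=np.array([.5005,-.1560]);CY=np.arctan2(.0809,.0550)
RACK=np.array([.528,.2047]);RY=np.radians(98.05);N=np.array([np.cos(RY),np.sin(RY)])
E
python3 - <<'E'
from h import *
s=manip.state();print(s["eef_pos"],np.degrees(CY))
for f in(1,-1):
  for a in [(CAN,CY,.0,.12),(CAN,CY),(CAN,CY,.03),(RACK-.23*N,RY,.03),(RACK,RY,.03),(RACK,RY)]:
    q=manip.inverse_kinematics(*pose(*a,flip=f)); print(f,None if q is None else np.round(q,2))
E
```

```text
[0.21778004 0.61193395 0.25542217] 55.79010978093368
1 [ 0.17  0.9   1.11  2.02 -1.24  1.62 -1.83]
1 [ 0.48  0.76  0.43  2.06 -1.19  1.09 -1.93]
1 [ 0.31  0.76  0.66  2.07 -1.24  1.23 -1.92]
1 [-0.13  1.03  0.88  1.67 -1.15  1.61 -1.8 ]
1 [-0.39  0.81  0.66  1.94 -1.22  1.28 -1.98]
1 [ 0.94  1.35 -1.29  1.85  0.74  0.87  2.79]
-1 [ 0.17  0.9   1.11  2.02 -1.24  1.62  1.32]
-1 [ 0.48  0.76  0.43  2.06 -1.19  1.09  1.22]
-1 [ 0.46  0.7   0.45  2.06 -1.15  1.11  1.16]
-1 [ 0.16  0.86  0.41  1.65 -0.87  1.35  1.16]
-1 [-0.04  0.71  0.18  1.91 -0.98  1.03  1.  ]
-1 [ 0.06  0.76  0.06  1.9  -0.94  0.94  1.  ]
```

```bash
python3 - <<'E'
from h import *
p=np.array(manip.state()["eef_pos"]); manip.move_straight(p+[0,0,.2],feed=.3)
q=np.array([.48,.76,.43,2.06,-1.19,1.09,1.22]); q[1]-=.35
manip.set_joints(q); print(manip.state()["eef_pos"],manip.state()["time_s"])
P,o=pose(CAN,CY,back=.07,flip=-1); manip.move_straight(P,feed=.2,ori=o)
s=manip.state();print(s["time_s"],np.round(s["qpos"],2),s["eef_pos"],P)
for n in ("top","side"):
    c,W=snap(n); cv2.imwrite(f"pics/{n}1.png",c["color"][...,::-1])
a=cv2.imread("pics/top1.png")[180:380,220:460];b=cv2.imread("pics/side1.png")[130:330,140:380]
cv2.imwrite("pics/pre.png",cv2.resize(np.hstack([a,b]),(800,333)))
E
```

```text
[ 0.48559338 -0.27590777  0.22918622] 4.2417
5.15 [ 0.54  0.66  0.47  2.03 -1.06  1.16  1.14] [ 0.41053364 -0.28902259  0.09873247] [ 0.41006488 -0.28902184  0.09821938]
```

View pics/pre.png

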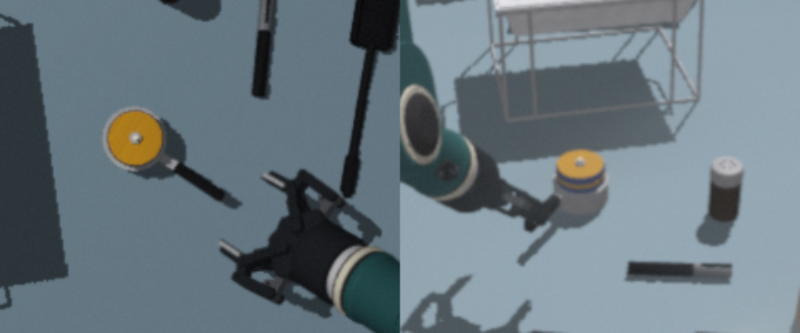

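The open fingers straddle the handle's line: the handle tip at (222,197) in the crop lies midway between fingertips (283,183) and (240,252). The spoon and pen are clear. Next come the grasp and a small lift.

```bash
python3 - <<'E'
from h import *
P,o=pose(CAN,CY,flip=-1); print(manip.move_straight(P,feed=.1,ori=o,contact_N=15))
manip.close_gripper(grasp_force=110)
s=manip.state();print(s["time_s"],s["grip_width"],s["finger_force"],s["wrist_force"],s["eef_pos"]-P)
P,o=pose(CAN,CY,lift=.03,flip=-1); manip.move_straight(P,feed=.08,ori=o)
s=manip.state();print(s["time_s"],s["grip_width"],s["wrist_force"],s["torque"],np.round(s["qpos"],2))
for n in ("top","side"):
    c,W=snap(n); cv2.imwrite(f"pics/{n}2.png",c["color"][...,::-1])
    k=c["color"].astype(int);r,g,b=k[...,0],k[...,1],k[...,2]
    m=(r>g+40)&(g>b+40)&(np.hypot(W[...,0]-CAN[0],W[...,1]-CAN[1])<.06)&(W[...,2]>.075)
    p=W[m];cen=p.mean(0);print(n,m.sum(),cen,cv2.minEnclosingCircle(p[:,:2].astype(np.float32)),"normal",np.linalg.svd(p-cen)[2][2])
a=cv2.imread("pics/top2.png")[180:380,220:460];b=cv2.imread("pics/side2.png")[130:330,140:380]
cv2.imwrite("pics/lift.png",cv2.resize(np.hstack([a,b]),(800,333)))
E
```

```text
False
6.7583 0.012233052987104281 107.11109519004822 [-0.17375112 -0.19353178  2.16046801] [ 9.07350464e-05 -1.10188224e-04  2.25218279e-04]
7.2833 0.012396832934851788 [-1.14446479 -0.22838117 -1.52679527] [-0.95099828  0.65461643  0.0031102 ] [ 0.49  0.69  0.42  2.06 -1.14  1.09  1.15]
top 778 [ 0.49990122 -0.15590439  0.09193468] ((0.5001111626625061, -0.15604571998119354), 0.0323999747633934) normal [-0.00117845  0.00802119  0.99996714]
side 222 [ 0.50019505 -0.1568594   0.09223359] ((0.5019388198852539, -0.15545271337032318), 0.03105580247938633) normal [-0.00488824 -0.00233622 -0.99998532]
```

View pics/lift.png

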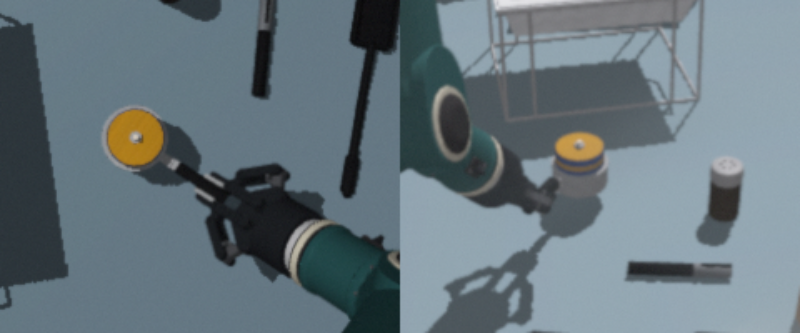

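The can is lifted level (tilt under 0.6°, top at 0.092), firmly held, and centred in the crop at (135,138). Next I move to the staging point in front of the opening.

```bash
python3 - <<'E'
from h import *
P,o=pose(RACK-.235*N,RY,lift=.03,flip=-1); manip.move_straight(P,feed=.1,ori=o)
s=manip.state();print(s["time_s"],s["grip_width"],s["wrist_force"],np.round(s["qpos"],2))
for n in ("top","side"):
    c,W=snap(n); cv2.imwrite(f"pics/{n}3.png",c["color"][...,::-1])
    if n=="top":
        k=c["color"].astype(int);r,g,b=k[...,0],k[...,1],k[...,2];C=RACK-.235*N
        m=(r>g+40)&(g>b+40)&(np.hypot(W[...,0]-C[0],W[...,1]-C[1])<.06)&(W[...,2]>.075)
        p=W[m];cen=p.mean(0);print(C,m.sum(),cen,"normal",np.linalg.svd(p-cen)[2][2])
        m=cv2.morphologyEx(((W[...,2]>.185)&(W[...,2]<.24)).astype(np.uint8),cv2.MORPH_OPEN,np.ones((15,15)));m[:,200:]=0
        print(cv2.minAreaRect(W[m>0][:,:2].astype(np.float32)))
a=cv2.imread("pics/top3.png")[100:380,0:400];b=cv2.imread("pics/side3.png")[20:300,60:460]
cv2.imwrite("pics/stage.png",np.hstack([a,b]))
E
```

```text
9.325 0.012441656925967564 [ 0.33583551  0.20255945 -1.54682642] [ 0.24  0.84  0.31  1.64 -0.81  1.31  1.11]
[ 0.56090875 -0.02798437] 771 [ 0.5591545  -0.02876407  0.09129275] normal [0.0010988  0.00603365 0.99998119]
((0.528855562210083, 0.20488886535167694), (0.33463582396507263, 0.2733345925807953), 8.048650741577148)
```

View pics/stage.png

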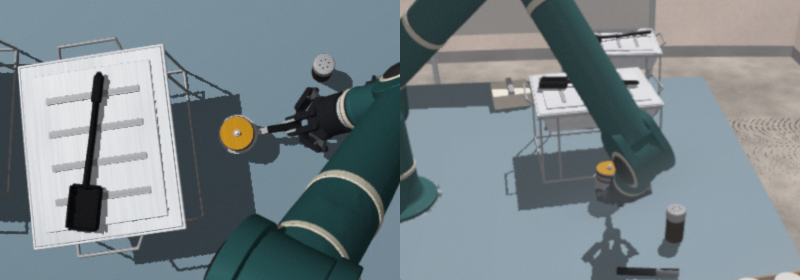

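The can is level, and its axis is 2 mm from the plan in front of the opening (top view (238,133), rack uprights at (165,45) and (200,220)). The rack has not moved. Now I insert it with a contact stop.

```bash
python3 - <<'E'
from h import *
R2=RACK+[.002,0]
P,o=pose(R2-.08*N,RY,lift=.03,flip=-1); print(manip.move_straight(P,feed=.1,ori=o,contact_N=6))
s=manip.state();print(s["time_s"],s["grip_width"],s["wrist_force"],np.round(s["qpos"],2),s["eef_pos"]-P)
for n in ("top","side"):
    c,W=snap(n); cv2.imwrite(f"pics/{n}4.png",c["color"][...,::-1])
    if n=="top":
        m=cv2.morphologyEx(((W[...,2]>.185)&(W[...,2]<.24)).astype(np.uint8),cv2.MORPH_OPEN,np.ones((15,15)));m[:,183:]=0
        print(cv2.minAreaRect(W[m>0][:,:2].astype(np.float32)))
a=cv2.imread("pics/top4.png")[100:380,0:400];b=cv2.imread("pics/side4.png")[20:300,60:460]
cv2.imwrite("pics/in.png",np.hstack([a,b]))
E
```

```text
False
11.125 0.012551757782496181 [-0.16249423  0.33800668 -2.08995649] [ 0.06  0.75  0.23  1.84 -0.91  1.12  1.04] [ 1.67884999e-04 -8.40532882e-04 -8.93196791e-05]
((0.5279459953308105, 0.20510783791542053), (0.3329998254776001, 0.2721869647502899), 8.309502601623535)
```

View pics/in.png

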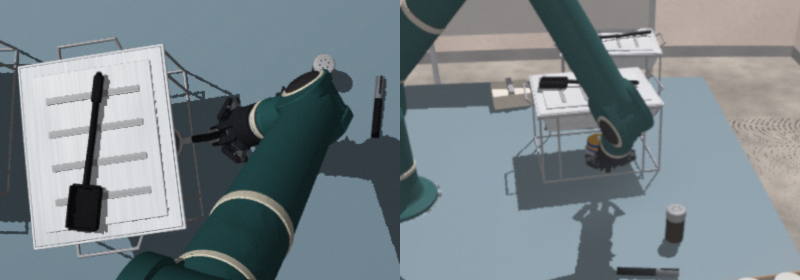

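The can is passing under the rim with the handle at (210,138) between the uprights. There is no contact, and the arm is clear of the pan. I carry on in and lower it.

```bash
python3 - <<'E'
from h import *
R2=RACK+[.002,0]
P,o=pose(R2,RY,lift=.03,flip=-1); print(manip.move_straight(P,feed=.08,ori=o,contact_N=6))
s=manip.state();print(s["time_s"],s["wrist_force"],s["eef_pos"]-P)
P,o=pose(R2,RY,lift=.004,flip=-1);print(manip.move_straight(P,feed=.05,ori=o,contact_N=6))
P,o=pose(R2,RY,lift=-.002,flip=-1);print(manip.move_straight(P,feed=.015,ori=o,contact_N=3))
s=manip.state();print(s["time_s"],s["wrist_force"],s["torque"],s["eef_pos"]-P,s["grip_width"])
for n in ("top","side"):
    c,W=snap(n); cv2.imwrite(f"pics/{n}5.png",c["color"][...,::-1])
a=cv2.imread("pics/top5.png")[100:380,0:400];b=cv2.imread("pics/side5.png")[20:300,60:460]
cv2.imwrite("pics/down.png",np.hstack([a,b]))
E
```

```text
False
12.375 [ 0.36052839 -0.13865365 -2.17713631] [ 2.77492935e-04 -8.44470842e-04 -8.30573023e-05]
False
True
13.3917 [ 0.41419788 -0.37499336  3.55549797] [-0.03393892 -0.09857764 -0.02234741] [3.03732632e-04 7.68180958e-06 1.95819638e-03] 0.012599316469163823
```

View pics/down.png

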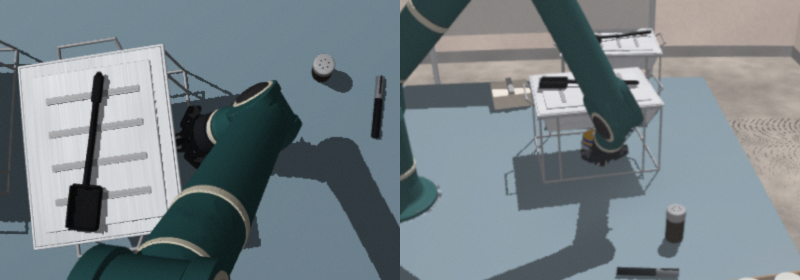

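It touched down at the expected height with the rack undisturbed. Now I release and back out along the tool axis.

```bash
python3 - <<'E'
from h import *
R2=RACK+[.002,0]
manip.open_gripper()
P,o=pose(R2,RY,back=.1,flip=-1);print(manip.move_straight(P,feed=.1,ori=o,contact_N=10))
manip.move_straight(P+np.r_[-.15*N,.10],feed=.25)
q=np.array(manip.state()["qpos"]);q[0]+=.45;q[1]-=.2;manip.set_joints(q)
s=manip.state();print(s["time_s"],s["wrist_force"],s["eef_pos"])
for n in ("top","side"):
    c,W=snap(n); cv2.imwrite(f"pics/{n}6.png",c["color"][...,::-1])
    k=c["color"].astype(int);r,g,b=k[...,0],k[...,1],k[...,2]
    if n=="top":
        m=cv2.morphologyEx(((W[...,2]>.185)&(W[...,2]<.24)).astype(np.uint8),cv2.MORPH_OPEN,np.ones((15,15)));m[:,183:]=0
        print(cv2.minAreaRect(W[m>0][:,:2].astype(np.float32)))
    m=(k.max(2)<60)&(W[...,2]>.03)&(W[...,2]<.055)&(np.hypot(W[...,0]-R2[0],W[...,1]-R2[1])<.14)
    p=W[m]; print(n,"handle",m.sum(),p.mean(0) if len(p) else "", cv2.minAreaRect(p[:,:2].astype(np.float32)) if len(p)>3 else "")
    m=(r>g+40)&(g>b+40)&(np.hypot(W[...,0]-R2[0],W[...,1]-R2[1])<.06)&(W[...,2]<.1)
    p=W[m]; print(n,"top",m.sum(),(p.min(0),p.max(0)) if len(p) else "")
print("expected handle",R2-.096*N)
a=cv2.imread("pics/top6.png")[100:380,0:400];b=cv2.imread("pics/side6.png")[70:210,160:360]
cv2.imwrite("pics/end.png",np.hstack([a,cv2.resize(b,(400,280))]))
E
```

```text
False
17.3333 [-0.7069893   0.69771209 -1.57153222] [ 0.47160819 -0.35981761  0.3380284 ]
((0.5292501449584961, 0.20485568046569824), (0.3347352147102356, 0.271907240152359), 8.22686767578125)
top handle 98 [0.54399353 0.08765609 0.04784116] ((0.5444382429122925, 0.08807411789894104), (0.01410858053714037, 0.027045419439673424), 7.715394020080566)
top top 0 
side handle 58 [0.54536567 0.08893508 0.04587755] ((0.5452012419700623, 0.09714242815971375), (0.011802800931036472, 0.05246252566576004), 7.540130138397217)
side top 0 
expected handle [0.54344357 0.10964596]
```

View pics/end.png

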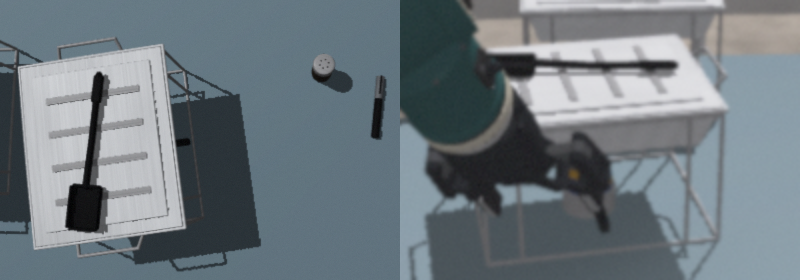

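The handle tip is visible at (183,142), square to the rack within 1°, and its end is where it should be (y≈0.0745, expected 0.075). The rack is unmoved, so I hand in.

```bash
python3 -c "
from bench import manip
print(manip.sign_off())"
```

```text
the job is handed in; nothing more can be done
None
```

The fuel can is standing flat on the table beneath the middle of the pan, handle square out to the open long side, with the rack unmoved and no contact with the shaker, spoon or pen; the job is handed in (about 17 s), though no verdict came back.

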